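Put the wheel in its tray and slide the tray home

TASK

Put the yellow-hubbed wheel into the empty front compartment of the red parts tray and let go of it. Then slide the red tray fully home on its rail, away from the robot until it meets the black back stop; mind that it turns and jams on the rail if it is pushed off-centre. Leave the blue tray pulled out where it is.

Things in the scene. Friction and masses are not known exactly. Their poses are not given: they have to be found in the camera images.
- yellow_wheel_mid (a point): Loose toy-truck wheel lying flat: black tyre, yellow hub disc on top and yellow band round the side; 48 mm across, 36 mm high, 45 g. The point is its centre, 18 mm above the table. Bystander wheels of the same size with white or green hubs lie 60 mm or more away (centres), in a row roughly along world x; fingers closing along world y have room.
- red_tray_mid (a point): Loose red tray 150 (x) x 115 mm, 0.4 kg, walls 40 high, 5 thick; x points along its rail to the back stop. Point: its centre, 20 mm under the rim; rim 65 mm over the table. Flat front face at x -75 mm, white stripe at its middle. Empty front compartment x -70 to +12 mm, 105 wide, floor 29 mm over the table. Pushed within 15 mm of the middle it slides with 2-5 N; far off it jams.
- blue_tray_mid (a point): The same tray in blue, in the other lane; the same point and axes. Both trays start 110 to 150 mm short of home, and red may be in either lane. The blue one stays where it is.
- dock: Fixed grey deck 310 mm wide, 12 mm thick, x from -190 to +170 mm. Two aluminium T-rails (24 mm wide, 11 high) run along its x at y = -75 and +75 mm, one tray captive astride each; black back stop, face at x +150 mm, 57 mm tall. Origin on the table, midway between the rails; x along them away from the robot, z up. A tray is home with its centre at x +75 mm, front face at x 0.
Not all that is in view belongs to the job. What is shaped like the part that bears yellow_wheel_mid but orange is not meant.

How it is judged:
By the outcome, as a careful person would: the job done as asked, in the order asked, and still so for the second after the job is handed in, with the robot touching nothing.
It also fails if it takes over 58 s, if anything falls off the work surface, if the arm or the gripper's body presses on something with over 40 N, if the wrist force passes 120 N, or if a joint passes its speed limit or range.

ROBOT

A 6-joint arm with a two-finger parallel gripper is mounted at the origin on the work surface. World frame = base frame: x ahead of the robot, y to its left, z up, the work surface at z = 0. Lengths are in mm, angles in degrees, forces in N, time in s.
With the tool pointing down it reaches from about 350 to 850 mm from the base axis. Payload 8.1 kg.
Tool frame: the origin (TCP) lies midway between the tips of the shut fingers; the grasp point (between the pads) lies 19 mm behind it (r.tcp_to_grasp is the distance from the TCP to the grasp point, in mm); z points along the fingers, y is the direction in which the jaws open and shut (so a half turn about z gives the same grasp; the last joint's range is limited). The gripper opens to 85 mm and grips with 20 to 120 N. Pads are 22 mm wide; open, the fingers measure 114 mm over their backs; the gripper's body (76 mm by 85 mm) begins 54 mm behind the grasp point. The pads swing forward as they close: fully open they stand 13 mm farther back than shut.
Start: joints at [-71.356, 7.471, 85.268, -0, 87.261, -4.893], TCP at [239.626, -550.077, 202.692] pointing down, gripper open.
Joint ranges: [-169.43, 169.43], [-51.17, 129.36], [1.28, 143.12], [-76.62, 256.62], [0, 156.53], [-152.29, 152.29]. Speed limits (degrees/s): [136.94, 136.94, 159.86, 180, 180, 180].

INTERFACE

Orientations are given as [roll, pitch, yaw] about the fixed x, y, z axes, in that order (R = Rz(yaw) Ry(pitch) Rx(roll)).
In Python, from bench import r gives the robot as it stands.
- The arm moves only by the tool jog_arm, never from a script. Its argument "targets" is a list of rows, each a list of 7 numbers: the shift along the tool's x, y, z in m, then the turn, a rotation vector about the tool's x, y, z in rad, then the closure, from 0 (fully open) to 1 (shut). In form: [[dx, dy, dz, wx, wy, wz, claw], ...]. A call has 1 to 5 rows; each row is the pose to reach, as a shift and turn from the pose commanded when the call began, along the tool's axes at that moment; what a row does not reach only later rows make up. A row lasts 1/12 s, in which the tool goes at most 41.7 mm and 7.16 degrees, less where a joint would pass 70% of its speed; a pose out of reach is approached as far as the arm can. A call with a gripper value outside its range is refused whole. The fingers move at their own pace and stop on an object; "newtons" is the grip in N (left out, the last holds). Time passes only in rows, so rows that repeat a pose let the fingers close. It gives the time, the measured TCP pose, the force and the opening at its end, in the units of the state.
- r.sense(): the state, without advancing time (a new reading comes with each control period).
- r.snapshot(name): name is "scene" or "top" or "wrist"; returns a dict with "pixels" (400x640x3 uint8, red, green, blue), "fx", "fy", "cx", "cy" (pixels), "dist" ([k1, k2, p1, p2, k3] as OpenCV has them; the pictures are not rectified), "origin" and "attitude" of the camera in the world. Camera axes: x right, y down, z forward; pixel columns grow to the right and rows downward; lengths in mm; the calibration is good to about 2 mm. A picture is of the moment at which its call begins. There is no depth.
- r.hand_in(): hands the job in, once; it reports no verdict.
The state is a dict: "time": time; "joint_pos": joint angles; "qd": joint speeds; "joint_efforts": joint torques, N m; "tool_pos": TCP position; "tcp_rot": TCP orientation; "ft_force": force on the tool from outside, world axes, zero at the start; "wrist_torque": the same for the moment, N m; "finger_gap": finger opening in mm.
Only numpy, scipy, OpenCV 4.12 (cv2) and the standard library are available. Lean on these libraries where they do the work, as an engineer would, in place of code of your own. Each camera call takes 0.05 s, during which the arm holds its last target.

## Working session

There is one attempt and no reset: what is moved stays moved. The work goes in short steps, Python scripts to look and compute and a tool call to move; the robot and the scene stay as the last step left them, time stands still between calls to the robot, and variables do not carry over. Pictures are saved under pics/ and viewed, and the job is handed in when it is done.

Besides the shell and the picture viewer there is one more tool, called after "Call:" as a command line: name --pt "numbers of a row" for each row, then --argument value for the rest. jog_arm: Moves the arm, as the interface text tells. Its arguments: {"type":"object","properties":{"targets":{"type":"array","items":{"type":"array","items":{"type":"number"}}},"newtons":{"type":"number"}},"required":["targets"]}

```bash
ls; mkdir -p pics
cat > h.py <<'E'
import numpy as np, cv2
from bench import r
from scipy.spatial.transform import Rotation as Ro
def save(n,f):
    s=r.snapshot(n); cv2.imwrite('pics/'+f+'.png',cv2.cvtColor(s['pixels'],cv2.COLOR_RGB2BGR)); 
    import pickle; pickle.dump(s,open('pics/'+f+'.pkl','wb')); return s
def load(f):
    import pickle; return pickle.load(open('pics/'+f+'.pkl','rb'))
def att(s):
    a=np.array(s['attitude'],float)
    return a if a.shape==(3,3) else Ro.from_euler('xyz',a,degrees=True).as_matrix()
def K(s): return np.array([[s['fx'],0,s['cx']],[0,s['fy'],s['cy']],[0,0,1.]])
def px2w(s,uv,z):
    p=cv2.undistortPoints(np.array(uv,float).reshape(-1,1,2),K(s),np.array(s['dist'],float)).reshape(-1,2)
    d=np.c_[p,np.ones(len(p))]@att(s).T; o=np.array(s['origin'],float)
    t=(z-o[2])/d[:,2]; return o+d*t[:,None]
def w2px(s,P):
    R=att(s).T; t=-R@np.array(s['origin'],float)
    return cv2.projectPoints(np.array(P,float).reshape(-1,1,3),cv2.Rodrigues(R)[0],t,K(s),np.array(s['dist'],float))[0].reshape(-1,2)
E
python3 - <<'E'
from h import *
for n in('scene','top'):
    s=save(n,n+'0'); print(n,s['origin'],s['attitude'],s['fx'],s['cx'],s['cy'],s['dist'])
print(r.sense())
E
```

```text
pics
scene [ 829.42335202 -522.28059339  608.62461863] [-139.37697246   -0.55643902   27.42963346] 397.488642554045 318.9550271118507 196.6934490876675 [-0.0914166  0.         0.         0.         0.       ]
top [466.29296571 -99.56378711 901.43878427] [-1.70274917e+02 -5.04955167e-02 -8.90980346e+01] 404.6254471297221 318.3103795107055 204.78203336098022 [0.01049287 0.         0.         0.         0.        ]
{'time': 0.1, 'joint_pos': array([-7.13575103e+01,  7.51292784e+00,  8.53225201e+01,  4.63418392e-04,
        8.72598622e+01, -4.89303748e+00]), 'qd': array([-0.01443965, -0.11574707, -0.21742272,  0.10257628, -0.08547789,
        0.05417722]), 'joint_efforts': array([ 2.00016343e-04, -5.70951784e+01, -5.01943123e+01, -1.71368365e-04,
        8.08861165e-03, -6.34240837e-05]), 'tool_pos': array([ 239.4446005 , -549.57458279,  201.73194995]), 'tcp_rot': array([-1.79905077e+02, -8.59072119e-03,  2.35354976e+01]), 'ft_force': array([-0.53329083,  0.34479914, -0.23925088]), 'wrist_torque': array([-0.02722548,  0.04287967,  0.01419359]), 'finger_gap': 85.5626842380503}
```

View pics/top0.png

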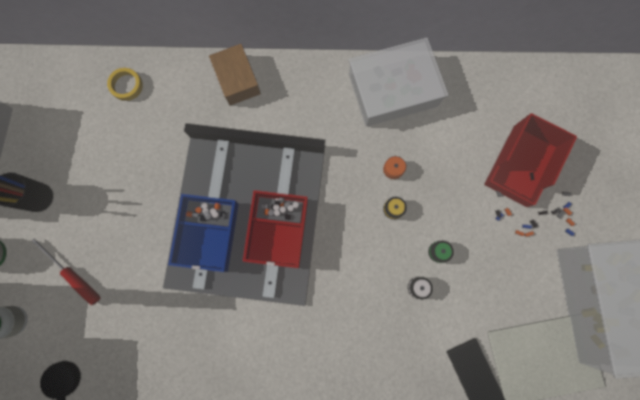

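View pics/scene0.png

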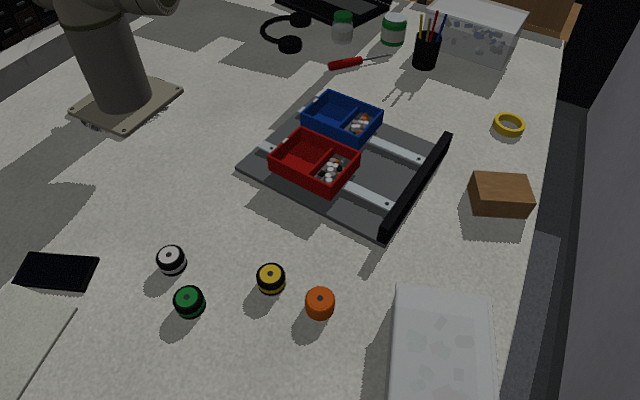

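Top image candidates for the wheel are yellow (396,208), orange (395,167), green (441,251), white (421,288) and the yellow tape ring (124,84). For the tray they are the red tray on the rail (277,229) and a loose red bin (530,160). I choose the wheel at (396,208) and the tray at (277,229). Next I'll crop and measure them.

Run:
```python
from h import *
s=load('top0'); a=s['pixels']; q=load('scene0')
c=np.hstack([cv2.resize(a[185:230,375:420],(380,380),interpolation=cv2.INTER_CUBIC),cv2.resize(a[180:275,225:320],(380,380),interpolation=cv2.INTER_CUBIC)])
cv2.imwrite('pics/c1.png',c[:,:,::-1])
def blob(s,box,f):
    x0,y0,x1,y1=box; h=cv2.cvtColor(s['pixels'],cv2.COLOR_RGB2HSV)[y0:y1,x0:x1].astype(int); m=f(h)
    v,u=np.nonzero(m); return m,np.c_[u+x0,v+y0]
ye=lambda h:(h[...,0]>17)&(h[...,0]<34)&(h[...,1]>120)&(h[...,2]>70)
m,p=blob(s,(375,185,420,230),ye); print('yel top',len(p),p.mean(0),px2w(s,[p.mean(0)],36))
m,p=blob(q,(250,255,295,282),ye); print('yel scene',len(p),p.mean(0),px2w(q,[p.mean(0)],36))
red=lambda h:((h[...,0]<8)|(h[...,0]>172))&(h[...,1]>130)&(h[...,2]>50)
m,p=blob(s,(235,180,320,275),red); rr=cv2.minAreaRect(p.astype(np.float32)); b=cv2.boxPoints(rr); print(rr,b); print(px2w(s,b,65))
# rails / dock corners
```

```text
yel top 180 [395.92777778 206.40555556] [[ 613.71240161 -266.30838188   36.        ]]
yel scene 297 [269.83838384 273.08080808] [[ 612.89885822 -267.25004004   36.        ]]
((274.7846374511719, 228.72308349609375), (55.81563186645508, 71.19593048095703), 7.125016689300537) [[242.67696 260.5846 ]
 [251.5077  189.93848]
 [306.89233 196.86157]
 [298.06158 267.5077 ]]
[[491.27399273  54.9663922   65.        ]
 [639.16648691  43.36855132  65.        ]
 [626.16505567 -73.75395263  65.        ]
 [479.01833817 -58.73921449  65.        ]]
```

View pics/c1.png

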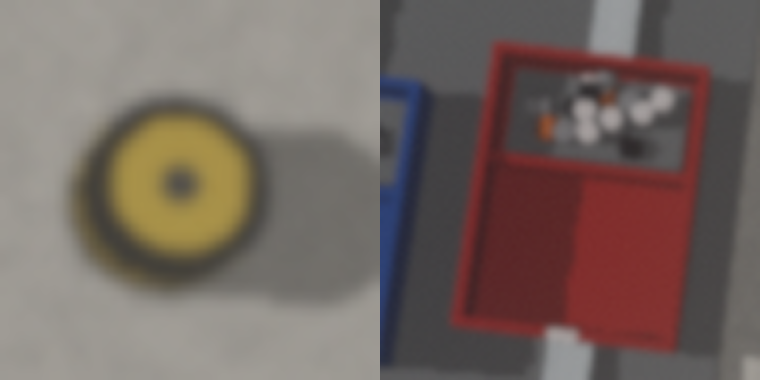

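The crop shows the yellow hub with a black tyre, and the red tray with its parts-filled rear compartment and empty front. Next I'll fit the dock and tray yaw more exactly.

Run:
```python
from h import *
from scipy.optimize import least_squares
s=load('top0'); q=load('scene0')
cv2.imwrite('pics/c2.png',cv2.resize(s['pixels'][110:310,155:335],(720,800))[:, :, ::-1][:600*800//800+200][:800])
cv2.imwrite('pics/c2.png',cv2.resize(s['pixels'][115:310,155:335],None,fx=3,fy=3,interpolation=cv2.INTER_CUBIC)[:,:,::-1])
cv2.imwrite('pics/c3.png',cv2.resize(q['pixels'][80:250,225:460],None,fx=3.4,fy=3.4,interpolation=cv2.INTER_CUBIC)[:,:,::-1])
```

```text
(no output)
```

View pics/c2.png

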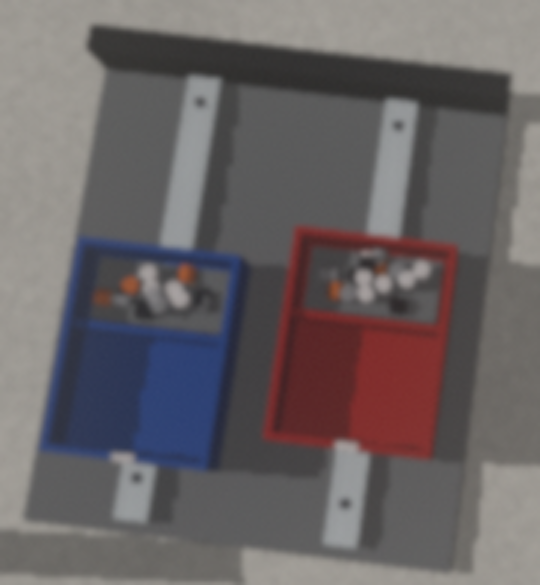

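View pics/c3.png

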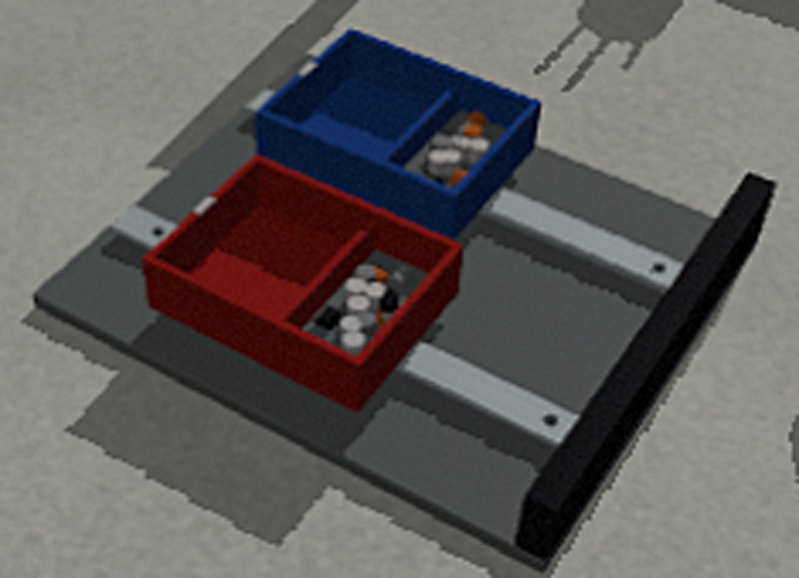

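Run:
```python
from h import *
from scipy.optimize import least_squares
s=load('top0'); q=load('scene0')
T=lambda u,v:((u+.5)/3-.5+155,(v+.5)/3-.5+115)
S=lambda u,v:((u+.5)/3.4-.5+225,(v+.5)/3.4-.5+80)
obs=[]
cor=[(75,57.5),(75,-57.5),(-75,-57.5),(-75,57.5)]
for c,p in zip(cor,[(297,227),(457,246),(433,458),(265,440)]): obs.append((s,T(*p),'r',(*c,65)))
for c,p in zip(cor,[(80,238),(244,257),(211,468),(42,450)]): obs.append((s,T(*p),'b',(*c,65)))
for c,p in zip(cor,[(461,246),(360,362),(147,260),(258,157)]): obs.append((q,S(*p),'r',(*c,65)))
for c,p in zip(cor,[(538,103),(450,208),(257,112),(349,31)]): obs.append((q,S(*p),'b',(*c,65)))
obs+=[(s,T(25,519),'d',(-190,155,12)),(s,T(455,570),'d',(-190,-155,12)),(q,S(36,299),'d',(-190,-155,12))]
off={'r':-75,'b':75}
def f(p):
    R=Ro.from_euler('z',p[2],degrees=True).as_matrix(); o=[]
    for cam,uv,k,P in obs:
        P=np.array(P,float)
        if k=='r':P=P+[p[3],-75,0]
        if k=='b':P=P+[p[4],75,0]
        o.append(w2px(cam,R@P+[p[0],p[1],0])[0]-uv)
    return np.array(o).ravel()
z=least_squares(f,[620,60,-6,-50,-50],loss='soft_l1'); p=z.x; print(p); print(np.round(f(p).reshape(-1,2),1).tolist())
R=Ro.from_euler('z',p[2],degrees=True).as_matrix(); 
for n,P in dict(redmid=(p[3],-75,45),front=(p[3]-75,-75,45),comp=(p[3]-29,-75,29),homefront=(0,-75,45),redhome=(75,-75,45),blue=(p[4],75,45)).items(): print(n,R@np.array(P)+[p[0],p[1],0])
```

```text
[606.91021626  59.51882152  -5.70456896 -40.83210778 -65.82888663]
[[0.0, -0.4], [0.8, -0.5], [0.1, 0.5], [0.3, -0.1], [0.0, -0.5], [-0.5, -0.7], [-0.5, 0.9], [0.0, 0.4], [0.8, -0.2], [0.1, 1.2], [-1.6, -0.0], [-0.9, -0.7], [0.8, -0.3], [1.7, -3.2], [-0.8, 0.1], [-0.0, -0.8], [0.2, -0.3], [0.0, -0.4], [-0.9, -0.5]]
redmid [558.82539112 -11.05107728  45.        ]
front [484.19681762  -3.5961449   45.        ]
comp [529.96900937  -8.16850343  29.        ]
homefront [599.45528388 -15.10975199  45.        ]
redhome [674.08385738 -22.56468437  45.        ]
blue [548.86226993 140.690727    45.        ]
```

```bash
cat > d.py <<'E'
import sys; from h import *
x=list(map(float,sys.argv[1:])); st=r.sense(); R=Ro.from_euler('xyz',st['tcp_rot'],degrees=True)
print('tool shift mm',np.round(R.inv().apply(np.array(x[:3])-st['tool_pos']),1),'turn rad',np.round((R.inv()*Ro.from_euler('xyz',[180,0,x[3]],degrees=True)).as_rotvec(),3))
E
python3 d.py 613.3 -266.8 90 -5.7
```

```text
tool shift mm [ 455.7 -109.8  112. ] turn rad [-0.002  0.     0.51 ]
```

Call:
jog_arm --pt "0.03 -0.007 0 0 0 0.1 0" --pt "0.065 -0.016 0 0 0 0.2 0" --pt "0.1 -0.024 0 0 0 0.3 0" --pt "0.135 -0.033 0.01 0 0 0.4 0" --pt "0.17 -0.041 0.02 0 0 0.51 0" --newtons 40

```text
time: 0.52
tool_pos: [380.3, -443.7, 182.9]
tcp_rot: [180.0, -0.0, -6.0]
ft_force: [1.0, 0.3, -0.6]
finger_gap: 85.4
```

```bash
python3 d.py 613.3 -266.8 90 -5.7
```

```text
tool shift mm [ 213.2 -200.3   92.9] turn rad [ 0.001 -0.001 -0.005]
```

Call:
jog_arm --pt "0.028 -0.026 0.01 0 0 0 0" --pt "0.056 -0.052 0.02 0 0 0 0" --pt "0.084 -0.078 0.035 0 0 0 0" --pt "0.112 -0.104 0.05 0 0 0 0" --pt "0.138 -0.13 0.06 0 0 0 0"

```text
time: 0.93
tool_pos: [530.0, -326.9, 120.6]
tcp_rot: [-179.9, 0.1, -5.7]
ft_force: [0.4, -0.2, 0.1]
finger_gap: 85.4
```

Call:
jog_arm --pt "0.026 -0.024 0.01 0 0 0 0" --pt "0.05 -0.048 0.02 0 0 0 0" --pt "0.07 -0.065 0.03 0 0 0 0" --pt "0.0755 -0.07 0.032 0 0 0.005 0" --pt "0.0755 -0.07 0.032 0 0 0.005 0"

```text
time: 1.35
tool_pos: [611.6, -264.4, 88.6]
tcp_rot: [-179.9, 0.2, -5.8]
ft_force: [0.6, -0.4, -0.8]
finger_gap: 85.6
```

```bash
python3 d.py 613.3 -266.8 4 -5.7
python3 - <<'E'
from h import *
s=save('wrist','w1'); print(s['origin'],s['attitude']); print(w2px(s,[[613.3,-266.8,36]]))
E
```

```text
tool shift mm [ 2.2  2.4 84.6] turn rad [-0.001  0.003 -0.002]
[ 688.93307454 -272.87289787  258.72549616] [ 1.62526072e+02  6.24976964e-02 -9.57016092e+01]
[[321.10116105 201.58189583]]
```

View pics/w1.png

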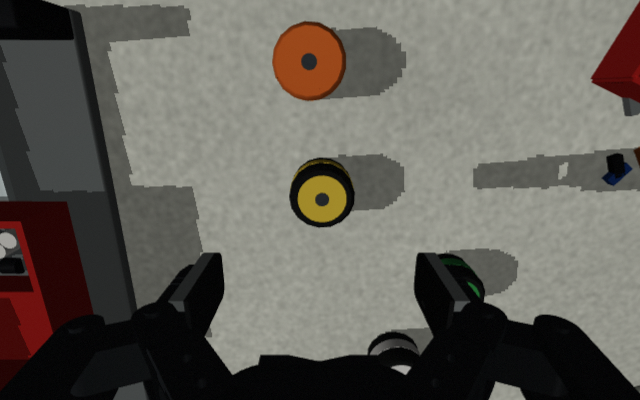

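The wrist view shows the yellow hub at (321,199), within 2 px of the prediction (321,202). There is clear room on both sides, and the orange wheel at (309,61) is well away. I'll descend.

Call:
jog_arm --pt "0.0025 0.0025 0.02 0 0 0 0" --pt "0.0025 0.0025 0.045 0 0 0 0" --pt "0.0025 0.0025 0.065 0 0 0 0" --pt "0.0025 0.0025 0.08 0 0 0 0" --pt "0.0025 0.0025 0.084 0 0 0 0"

```text
time: 1.82
tool_pos: [610.7, -269.9, 3.7]
tcp_rot: [-179.9, 0.2, -6.1]
ft_force: [0.2, 1.0, -0.3]
finger_gap: 85.6
```

```bash
python3 d.py 613.9 -266.8 4 -5.7
```

```text
tool shift mm [ 2.9 -3.4 -0.3] turn rad [-0.001  0.004 -0.006]
```

Call:
jog_arm --pt "0 0 0 0 0 0 0" --pt "0 0 0 0 0 0 0"

```text
time: 1.98
tool_pos: [613.8, -270.4, 7.9]
tcp_rot: [180.0, -0.1, -6.0]
ft_force: [0.2, 0.9, 0.3]
finger_gap: 85.5
```

Run:
```python
from h import *
s=save('wrist','w2'); print(r.sense()['tool_pos'],s['origin'])
s=save('wrist','w2'); print(r.sense()['tool_pos'],s['origin'],w2px(s,[[613.3,-266.8,36]]))
```

```text
[ 614.4639041  -270.53531863    8.60835658] [ 690.4507695  -278.74022818  178.26033091]
[ 614.78905316 -270.48503338    8.86930451] [ 690.91435255 -278.71611209  179.06712269] [[310.28915864 261.07319365]]
```

View pics/w2.png

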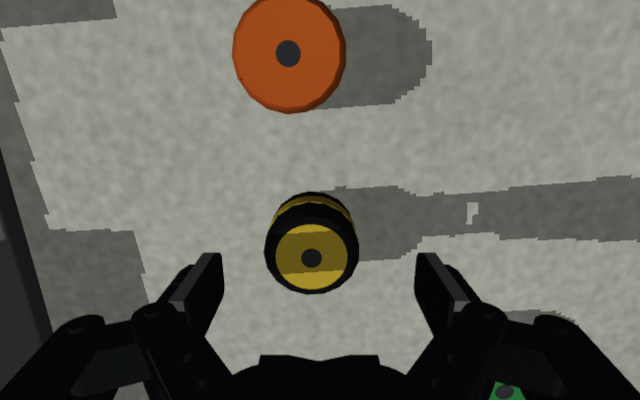

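Call:
jog_arm --pt "-0.0005 -0.0035 0.004 0 0 0 0" --pt "-0.0005 -0.0035 0.004 0 0 0 0" --pt "-0.0005 -0.0035 0.004 0 0 0 0.2" --pt "-0.0005 -0.0035 0.004 0 0 0 0.5"

```text
time: 2.42
tool_pos: [613.6, -265.8, 2.9]
tcp_rot: [180.0, -0.0, -5.9]
ft_force: [0.0, -0.2, 0.5]
finger_gap: 63.8
```

```bash
python3 d.py 613.9 -266.8 4 -5.7
```

```text
tool shift mm [ 0.4  1.  -1.1] turn rad [ 0.    -0.    -0.004]
```

Well centred, so I'll close.

Call:
jog_arm --pt "0 0.001 -0.001 0 0 0 0.7" --pt "0 0.001 -0.001 0 0 0 1" --pt "0 0.001 -0.001 0 0 0 1" --pt "0 0.001 -0.001 0 0 0 1" --pt "0 0.001 -0.001 0 0 0 1" --newtons 40

```text
time: 2.83
tool_pos: [618.7, -269.3, 11.0]
tcp_rot: [179.8, -0.6, -6.0]
ft_force: [-1.0, 3.7, 28.0]
finger_gap: 21.8
```

Call:
jog_arm --pt "0 0 0 0 0 0 1" --pt "0 0 -0.01 0 0 0 1" --pt "0 0 -0.03 0 0 0 1" --pt "0 0 -0.06 0 0 0 1" --pt "0 0 -0.09 0 0 0 1"

```text
time: 3.25
tool_pos: [612.4, -266.5, 93.7]
tcp_rot: [-180.0, 0.1, -6.0]
ft_force: [1.2, 0.7, 0.8]
finger_gap: 0.1
```

```bash
python3 - <<'E'
from h import *
s=save('wrist','w3'); print(r.sense()['tool_pos'],r.sense()['finger_gap'])
E
python3 d.py 530 -8.2 120 -5.7
```

```text
[ 616.50938869 -268.61932441  102.59255402] -0.11622770084165619
tool shift mm [-113.  -250.   -19.1] turn rad [ 0.003 -0.008 -0.005]
```

View pics/w3.png

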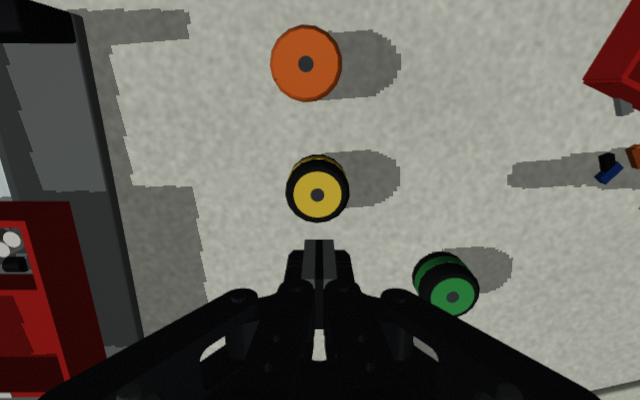

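The grasp missed. The wheel still stands at (317,194) and the shut fingertips are at (319,245). I'll check the geometry.

Run:
```python
from h import *
import pickle
s=save('wrist','w4'); st=r.sense(); print(st['tool_pos'],st['tcp_rot'],st['time'], s['origin'],s['attitude'])
R=Ro.from_euler('xyz',st['tcp_rot'],degrees=True)
print('tcp px',w2px(s,[st['tool_pos'],st['tool_pos']+[0,0,19]]))
print('hub',px2w(load('w3'),[(317,194)],36), px2w(load('w2'),[(311,258)],36),px2w(load('w1'),[(321.5,199.5)],36))
s2=load('w2'); print('w2 tcp px',w2px(s2,[[614.8,-270.5,8.9],[614.8,-270.5,27.9]]))
cv2.imwrite('pics/w4c.png',cv2.resize(s['pixels'][120:320,200:440],None,fx=3,fy=3)[:,:,::-1])
```

```text
[ 617.30124198 -269.06993109  101.29023043] [179.76590401  -0.58426632  -5.97242371] 3.35 [ 691.99927746 -276.29984584  273.48692272] [163.14569047  -0.20561975 -95.84994426]
tcp px [[318.35962599 232.49359216]
 [318.45528822 247.41268435]]
hub [[ 618.46751401 -266.4161691    36.        ]] [[ 614.91918845 -267.325849     36.        ]] [[ 614.83488115 -267.23608564   36.        ]]
w2 tcp px [[317.63647331 234.49855812]
 [317.56993384 249.9535052 ]]
```

View pics/w4c.png

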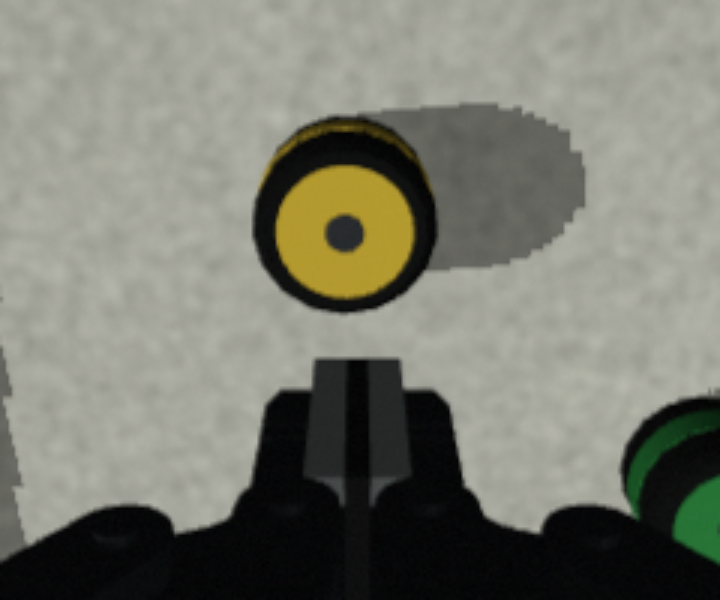

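Call:
jog_arm --pt "0 0 0 0 0 0 0.5"

```text
time: 3.43
tool_pos: [615.0, -267.9, 96.4]
tcp_rot: [179.9, -0.3, -6.0]
ft_force: [0.7, 0.4, -0.4]
finger_gap: 11.0
```

Call:
jog_arm --pt "0 0 0 0 0 0 0" --pt "0 0 0 0 0 0 0" --pt "0 0 0 0 0 0 0"

```text
time: 3.68
tool_pos: [612.3, -266.4, 91.8]
tcp_rot: [-179.9, 0.2, -6.0]
ft_force: [-0.6, -0.0, -0.2]
finger_gap: 48.3
```

Call:
jog_arm --pt "0 0 0 0 0 0 0" --pt "0 0 0 0 0 0 0" --pt "0 0 0 0 0 0 0"

```text
time: 3.93
tool_pos: [613.1, -266.8, 93.1]
tcp_rot: [-180.0, 0.0, -6.0]
ft_force: [0.0, 0.3, 0.5]
finger_gap: 83.2
```

Run:
```python
from h import *
for i in range(4):
    st=r.sense(); print(st['time'],st['tool_pos'],st['tcp_rot'],st['ft_force'],st['joint_pos'])
    s=save('wrist','w5')
print(s['origin'],s['attitude'])
print('tcp px',w2px(s,[st['tool_pos'],st['tool_pos']+[0,0,19]]))
```

```text
3.9333 [ 613.10443854 -266.80289214   93.10652755] [-1.79979160e+02  4.44840118e-02 -5.96967241e+00] [0.00817047 0.26193348 0.48484553] [-2.79103117e+01  2.19634694e+01  7.98840664e+01  2.76803546e-03
  7.82015132e+01  6.80588017e+01]
3.9833 [ 613.22320714 -266.83008358   93.33234131] [-1.79988161e+02  2.68634520e-02 -5.96877141e+00] [-0.31965242  0.36007051  0.11228676] [-2.79065583e+01  2.19503891e+01  7.98760912e+01  9.65542976e-04
  7.82028609e+01  6.80620182e+01]
4.0333 [ 613.27213276 -266.89721589   93.45657778] [-1.79993184e+02  1.66966960e-02 -5.96867732e+00] [ 0.05635451 -0.53141915 -0.60809213] [-2.79091801e+01  2.19435735e+01  7.98712257e+01  8.58548232e-05
  7.82032351e+01  6.80594807e+01]
4.0833 [ 613.30491965 -266.92769213   93.54339293] [-1.79995511e+02  1.05860736e-02 -5.97154748e+00] [-0.3953652  -0.56905611  0.64932844] [-2.79102489e+01  2.19389779e+01  7.98676163e+01  2.13168080e-04
  7.82049023e+01  6.80612554e+01]
[ 690.18948594 -275.32212141  263.87506473] [ 1.62677444e+02 -1.51304740e-02 -9.58504994e+01]
tcp px [[317.71724332 234.84573157]
 [317.61998227 250.37877905]]
```

View pics/w5.png

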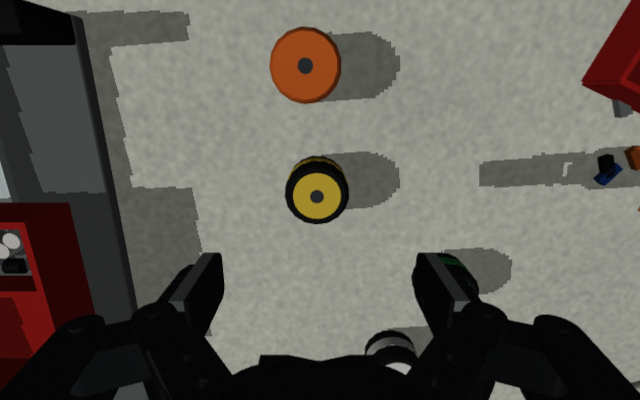

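Run:
```python
from h import *
s=load('w5'); print('hub w5',px2w(s,[(316.5,196.5)],36))
for n in('top','scene'):
    q=save(n,n+'1'); h=cv2.cvtColor(q['pixels'],cv2.COLOR_RGB2HSV).astype(int)
cv2.imwrite('pics/sc1.png',cv2.resize(load('scene1')['pixels'][150:350,150:390],None,fx=3,fy=3)[:,:,::-1])
st=r.sense();print(st['tool_pos'],w2px(load('scene1'),[st['tool_pos']]))
```

```text
hub w5 [[ 617.68627141 -266.33873336   36.        ]]
[ 613.38468041 -266.96365618   93.75875891] [[266.93564022 254.01229049]]
```

View pics/sc1.png

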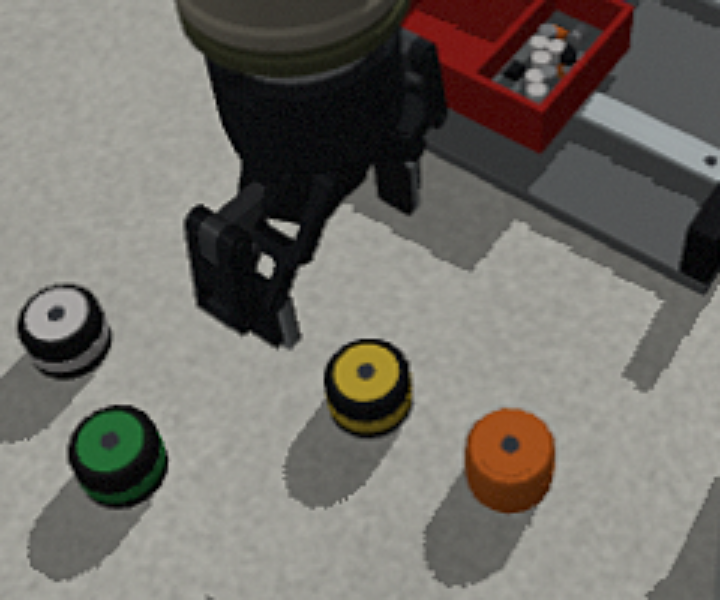

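The wheel moved only 3–4 mm in +x. The arm rings for about 0.5 s after each move, so this time I'll descend, let it settle, and close in stages while watching.

Call:
jog_arm --pt "0.004 0 0.02 0 0 0.003 0" --pt "0.004 0 0.04 0 0 0.003 0" --pt "0.004 0 0.06 0 0 0.003 0" --pt "0.004 0 0.078 0 0 0.003 0" --pt "0.004 0 0.087 0 0 0.003 0" --newtons 25

```text
time: 4.65
tool_pos: [615.7, -266.5, 3.7]
tcp_rot: [-179.9, 0.2, -6.1]
ft_force: [-0.6, 0.9, 0.3]
finger_gap: 85.3
```

Call:
jog_arm --pt "0 0 0 0 0 0 0" --pt "0 0 0 0 0 0 0.1" --pt "0 0 0 0 0 0 0.2" --pt "0 0 0 0 0 0 0.3" --pt "0 0 0 0 0 0 0.3"

```text
time: 5.07
tool_pos: [618.4, -267.9, 8.4]
tcp_rot: [179.9, -0.1, -6.1]
ft_force: [-0.2, -0.4, 0.5]
finger_gap: 59.5
```

Call:
jog_arm --pt "0 0 0 0 0 0 0.3" --pt "0 0 0 0 0 0 0.3" --pt "0 0 0 0 0 0 0.3"

```text
time: 5.32
tool_pos: [617.5, -267.4, 7.0]
tcp_rot: [180.0, -0.0, -6.1]
ft_force: [-0.5, 0.7, -0.0]
finger_gap: 60.3
```

Run:
```python
from h import *
w=save('wrist','w6'); q=save('scene','s6'); st=r.sense(); print(st['tool_pos'],st['tcp_rot'],st['ft_force'],st['finger_gap'])
cv2.imwrite('pics/s6c.png',np.hstack([cv2.resize(q['pixels'][190:320,200:330],(400,400))[:,:,::-1],cv2.resize(w['pixels'][160:400,180:460],(400,400))[:,:,::-1]]))
```

```text
[ 617.33070267 -267.34971317    6.7577725 ] [ 1.79998910e+02 -2.08048799e-03 -6.14067528e+00] [ 0.23438214 -0.15953003  0.11789394] 59.71357668383409
```

View pics/s6c.png

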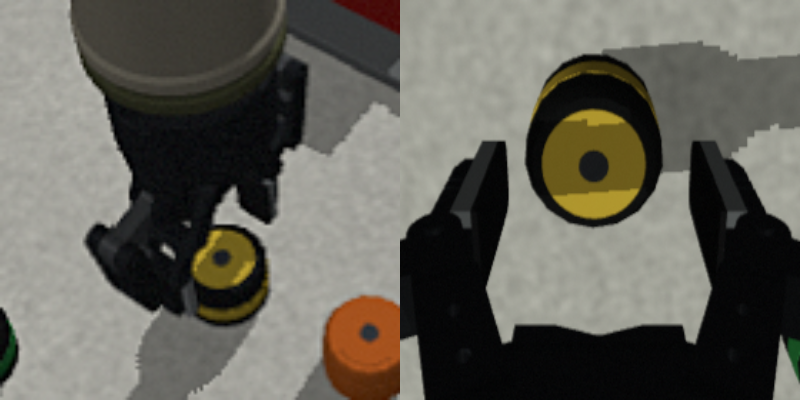

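Run:
```python
from h import *
w=load('w6'); q=load('s6'); st=r.sense(); R=Ro.from_euler('xyz',st['tcp_rot'],degrees=True); t=st['tool_pos']
def cr(p): return np.round((p-[180,160])*[400/280,400/240],0).tolist()
for dx in(-11,0,11):
  for dz in(-6,-40): print(dx,dz,cr(w2px(w,[t+R.apply([dx,30,dz]),t+R.apply([dx,-30,dz])])))
uv=np.array([(593,165)])*[.7,.6]+[180,160]; print('hub wrist',px2w(w,uv,36))
uv=np.array([(221,257)])*[.325,.325]+[200,190]; print('hub scene',px2w(q,uv,36))
```

```text
-11 -6 [[273.0, 163.0], [120.0, 162.0]]
-11 -40 [[289.0, 222.0], [103.0, 222.0]]
0 -6 [[275.0, 133.0], [118.0, 132.0]]
0 -40 [[292.0, 187.0], [101.0, 186.0]]
11 -6 [[276.0, 101.0], [117.0, 101.0]]
11 -40 [[294.0, 150.0], [99.0, 150.0]]
hub wrist [[ 603.97240542 -400.01782372   36.        ]]
hub scene [[ 616.20151359 -266.42721306   36.        ]]
```

Run:
```python
from h import *
w=load('w6'); q=load('s6'); st=r.sense(); R=Ro.from_euler('xyz',st['tcp_rot'],degrees=True); t=st['tool_pos']
im=cv2.resize(w['pixels'][225:325,225:425],None,fx=4,fy=4,interpolation=cv2.INTER_CUBIC)
for dz,c in((-6,(255,0,0)),(-19,(0,255,0)),(-32,(0,0,255))):
  for sx in(-30,30):
    for dx in(-11,11):
      p=(w2px(w,[t+R.apply([dx,sx,dz])])[0]-[225,225])*4+1.5; cv2.circle(im,(int(p[0]),int(p[1])),4,c,-1)
im2=cv2.resize(q['pixels'][190:320,190:330],None,fx=4,fy=4,interpolation=cv2.INTER_CUBIC)
for dz,c in((-6,(255,0,0)),(-19,(0,255,0)),(-32,(0,0,255))):
  for sx in(-30,30):
    for dx in(-11,11):
      p=(w2px(q,[t+R.apply([dx,sx,dz])])[0]-[190,190])*4+1.5; cv2.circle(im2,(int(p[0]),int(p[1])),4,c,-1)
cv2.imwrite('pics/a1.png',im[:,:,::-1]);cv2.imwrite('pics/a2.png',im2[:,:,::-1])
```

```text
(no output)
```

View pics/a1.png

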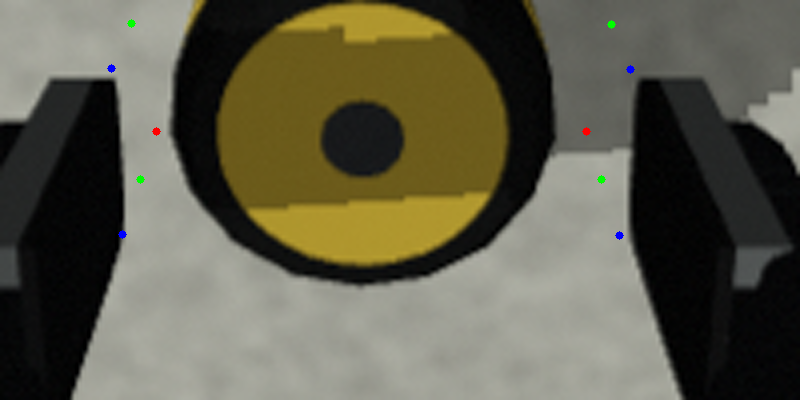

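View pics/a2.png

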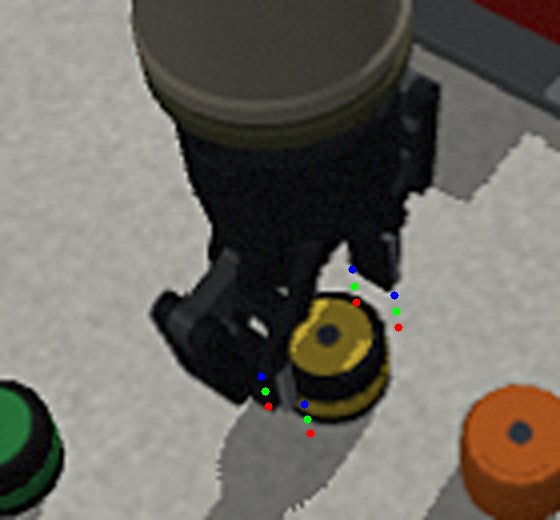

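Run:
```python
from h import *
w=load('w6'); print(w['fx'],w['fy'],w['origin'],w['dist'])
for z,D in((36,48),(0,48)):
    a=np.linspace(0,2*np.pi,60); P=np.c_[617+24*np.cos(a),-266.5+24*np.sin(a),0*a+z]; p=(w2px(w,P)-[225,225])*4; print(z,p.min(0),p.max(0))
uv=[(225+362/4,225+139/4)]; print(px2w(w,uv,36),px2w(w,uv,0))
```

```text
328.66061278725635 328.66061278725635 [ 694.24078048 -276.01589002  177.38540919] [0.0004639 0.        0.        0.        0.       ]
36 [163.27777873 -42.82892816] [562.53139647 314.52946031]
0 [ 201.05219534 -133.82597594] [528.79573279 168.4850709 ]
[[ 617.68254015 -266.45880827   36.        ]] [[ 598.18903889 -264.02535389    0.        ]]
```

The overlay shows the fingertips (a1 corners at (118,78) and (122,235)) fit points about 34 mm behind the reported TCP, not the expected 6 mm. That means the tips were at wheel-top height, which explains the 28 N push and the miss. I'll go lower in small steps with the jaws at 60 mm, watching the force.

Call:
jog_arm --pt "0 -0.001 0.005 0 0 0 0.27" --pt "0 -0.001 0.01 0 0 0 0.27" --pt "0 -0.001 0.01 0 0 0 0.27" --pt "0 -0.001 0.01 0 0 0 0.27"

```text
time: 5.75
tool_pos: [616.7, -265.9, -4.4]
tcp_rot: [-180.0, 0.1, -6.1]
ft_force: [0.3, 0.3, -0.8]
finger_gap: 62.3
```

```bash
cat > ov.py <<'E'
import sys; from h import *
f=sys.argv[1]; w=save('wrist',f); q=save('scene',f+'s'); st=r.sense(); print(np.round(st['tool_pos'],1),np.round(st['tcp_rot'],1),np.round(st['ft_force'],1),round(st['finger_gap'],1),st['time'])
cv2.imwrite('pics/'+f+'c.png',np.hstack([cv2.resize(q['pixels'][190:320,190:320],(400,400))[:,:,::-1],cv2.resize(w['pixels'][180:360,220:420],(400,360))[:,:,::-1].copy() if 0 else cv2.resize(w['pixels'][170:370,220:420],(400,400))[:,:,::-1]]))
E
python3 ov.py b1
```

```text
[ 617.3 -266.3   -3.5] [-180.     0.    -6.1] [1.3 0.2 0.1] 61.9 5.85
```

View pics/b1c.png

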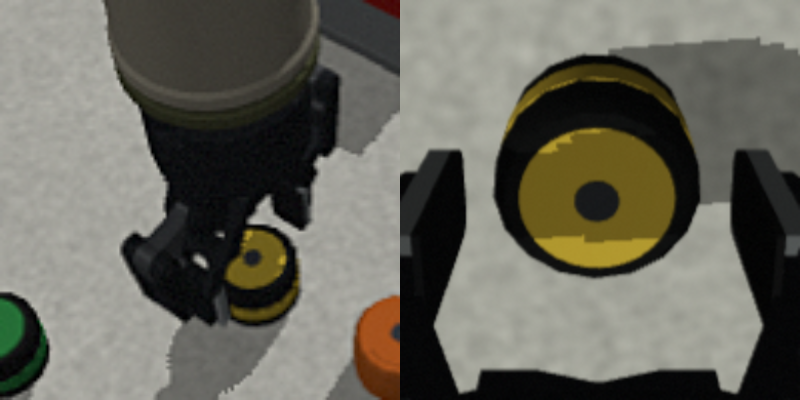

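The reported TCP is now below the table with zero force, which confirms the fingers are shorter than the TCP implies. I'll keep lowering.

Call:
jog_arm --pt "0 0 0.005 0 0 0 0.27" --pt "0 0 0.01 0 0 0 0.27" --pt "0 0 0.01 0 0 0 0.27" --pt "0 0 0.01 0 0 0 0.27"

```text
time: 6.18
tool_pos: [616.9, -266.1, -14.2]
tcp_rot: [-180.0, 0.1, -6.1]
ft_force: [-0.1, -0.3, -0.1]
finger_gap: 62.5
```

Call:
jog_arm --pt "0 0 0.004 0 0 0 0.27" --pt "0 0 0.008 0 0 0 0.27" --pt "0 0 0.008 0 0 0 0.27" --pt "0 0 0.008 0 0 0 0.27"

```text
time: 6.52
tool_pos: [617.1, -266.2, -21.9]
tcp_rot: [-180.0, 0.0, -6.1]
ft_force: [-0.3, -0.0, -0.9]
finger_gap: 62.2
```

```bash
python3 ov.py b2
```

```text
[ 617.5 -266.4  -21.3] [180.   -0.   -6.1] [ 0.3 -0.3 -0.6] 62.2 6.6167
```

View pics/b2c.png

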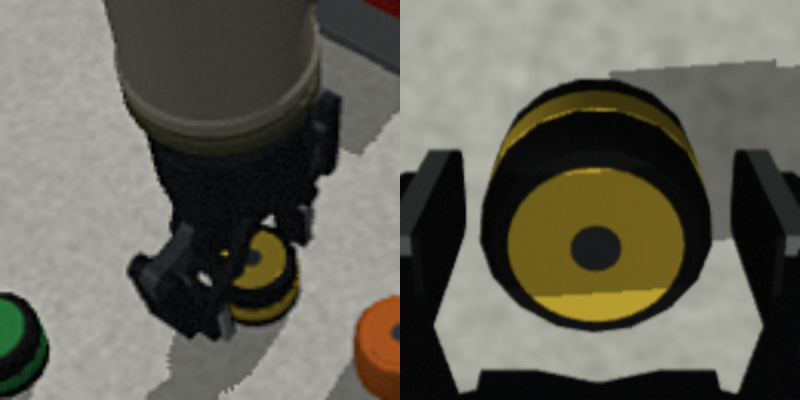

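Call:
jog_arm --pt "0 0 0 0 0 0 0.4" --pt "0 0 0 0 0 0 0.5" --pt "0 0 0 0 0 0 0.6" --pt "0 0 0 0 0 0 0.8" --pt "0 0 0 0 0 0 1" --newtons 40

```text
time: 7.03
tool_pos: [617.9, -266.6, -20.7]
tcp_rot: [180.0, -0.1, -6.1]
ft_force: [0.1, 0.1, 3.3]
finger_gap: 46.4
```

Call:
jog_arm --pt "0 0 0 0 0 0 1" --pt "0 0 0 0 0 0 1"

```text
time: 7.2
tool_pos: [617.9, -266.6, -20.7]
tcp_rot: [180.0, -0.1, -6.1]
ft_force: [0.7, -0.3, 5.2]
finger_gap: 46.8
```

```bash
python3 ov.py b3
```

```text
[ 617.9 -266.6  -20.7] [ 1.8e+02 -1.0e-01 -6.1e+00] [ 0.5 -1.1  5.4] 46.7 7.3
```

View pics/b3c.png

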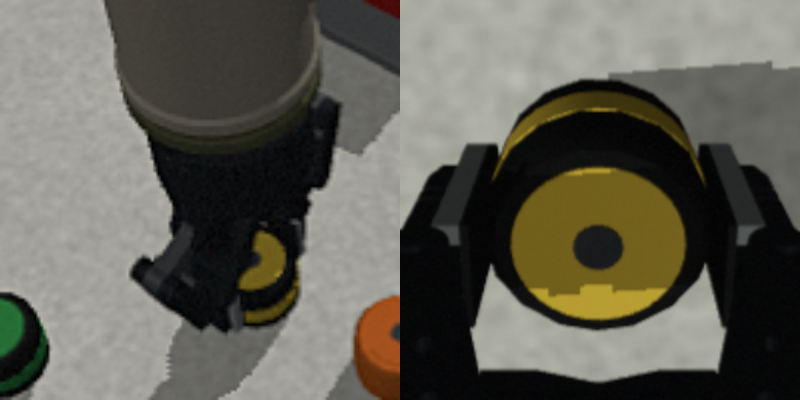

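Gripped at 46.7 mm, pads on both sides of the tyre. I'll lift.

Call:
jog_arm --pt "0 0 -0.008 0 0 0 1" --pt "0 0 -0.025 0 0 0 1" --pt "0 0 -0.05 0 0 0 1" --pt "0 0 -0.08 0 0 0 1" --pt "0 0 -0.11 0 0 0 1"

```text
time: 7.72
tool_pos: [616.1, -265.6, 88.6]
tcp_rot: [-179.9, 0.2, -6.1]
ft_force: [-0.1, -0.4, 0.5]
finger_gap: 46.8
```

Call:
jog_arm --pt "0 0 -0.01 0 0 0 1" --pt "0 0 -0.01 0 0 0 1" --pt "0 0 -0.01 0 0 0 1"

```text
time: 7.97
tool_pos: [617.5, -266.4, 98.6]
tcp_rot: [180.0, -0.0, -6.1]
ft_force: [0.1, -0.1, -1.6]
finger_gap: 46.8
```

```bash
python3 ov.py b4;python3 d.py 530 -8.2 100 -5.7
```

```text
[ 615.9 -265.6   95.9] [-179.9    0.2   -6.1] [ 0.1  0.4 -0.8] 46.9 8.0667
tool shift mm [-113.  -246.7   -3.3] turn rad [-0.002  0.004 -0.008]
```

View pics/b4c.png

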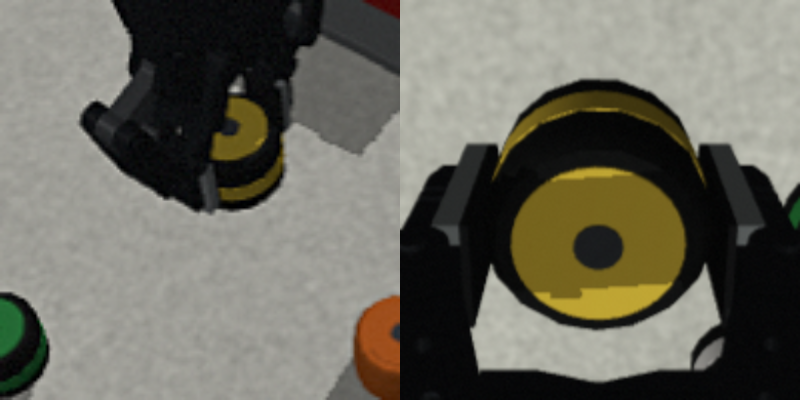

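Call:
jog_arm --pt "-0.01 -0.022 0 0 0 -0.007 1" --pt "-0.026 -0.057 0 0 0 -0.007 1" --pt "-0.042 -0.092 0 0 0 -0.007 1" --pt "-0.058 -0.127 0 0 0 -0.007 1" --pt "-0.074 -0.162 0 0 0 -0.007 1"

```text
time: 8.48
tool_pos: [558.6, -95.6, 95.8]
tcp_rot: [-180.0, 0.3, -5.8]
ft_force: [0.3, 0.4, 0.1]
finger_gap: 46.5
```

Call:
jog_arm --pt "-0.016 -0.035 0 0 0 0 1" --pt "-0.029 -0.063 0 0 0 0 1" --pt "-0.036 -0.078 0 0 0 0 1" --pt "-0.04 -0.085 0 0 0 0 1" --pt "-0.04 -0.085 0 0 0 0 1"

```text
time: 8.9
tool_pos: [528.2, -7.3, 96.9]
tcp_rot: [-180.0, 0.2, -5.6]
ft_force: [0.0, 0.1, 0.1]
finger_gap: 46.9
```

Call:
jog_arm --pt "0 0 0 0 0 0 1" --pt "0 0 0 0 0 0 1" --pt "0 0 0 0 0 0 1" --pt "0 0 0 0 0 0 1"

```text
time: 9.23
tool_pos: [530.2, -9.9, 98.5]
tcp_rot: [180.0, 0.0, -5.8]
ft_force: [-0.2, -0.9, -0.8]
finger_gap: 46.5
```

```bash
python3 d.py 530 -8.2 9 -5.7
python3 - <<'E'
from h import *
w=save('wrist','p1'); q=save('scene','p1s'); t=save('top','p1t')
cv2.imwrite('pics/p1c.png',np.hstack([cv2.resize(q['pixels'][60:220,220:380],(400,400))[:,:,::-1],cv2.resize(w['pixels'],(400,250))[:,:,::-1].copy() if 0 else np.vstack([cv2.resize(w['pixels'],(400,250)),np.zeros((150,400,3),np.uint8)])[:,:,::-1]]))
E
```

```text
tool shift mm [-0.3 -1.7 89.5] turn rad [ 0.     0.    -0.002]
```

View pics/p1c.png

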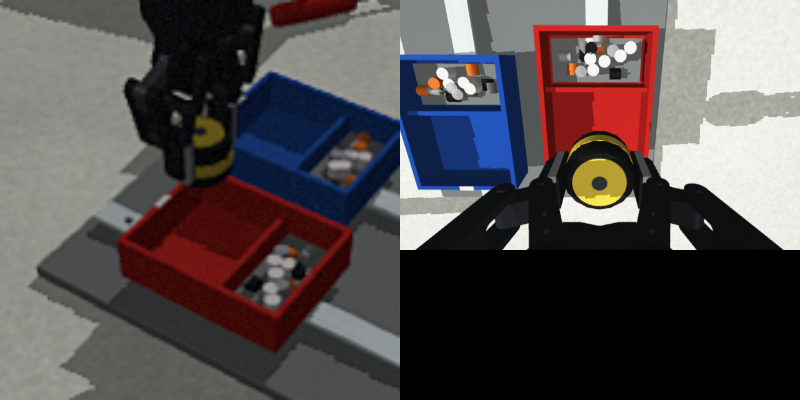

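Run:
```python
from h import *
w=load('p1'); R=Ro.from_euler('z',-5.70,degrees=True); o=np.array([606.9,59.5,0])
im=w['pixels'].copy()
for P in [(75,57.5),(75,-57.5),(12,52.5),(12,-52.5),(-75,57.5),(-75,-57.5)]:
    p=w2px(w,[R.apply(np.array([P[0]-40.8,P[1]-75,65]))+o])[0]; cv2.circle(im,(int(round(p[0])),int(round(p[1]))),2,(0,255,0),-1)
cv2.imwrite('pics/p1o.png',cv2.resize(im[20:260,180:460],None,fx=2.5,fy=2.5)[:,:,::-1])
```

```text
(no output)
```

View pics/p1o.png

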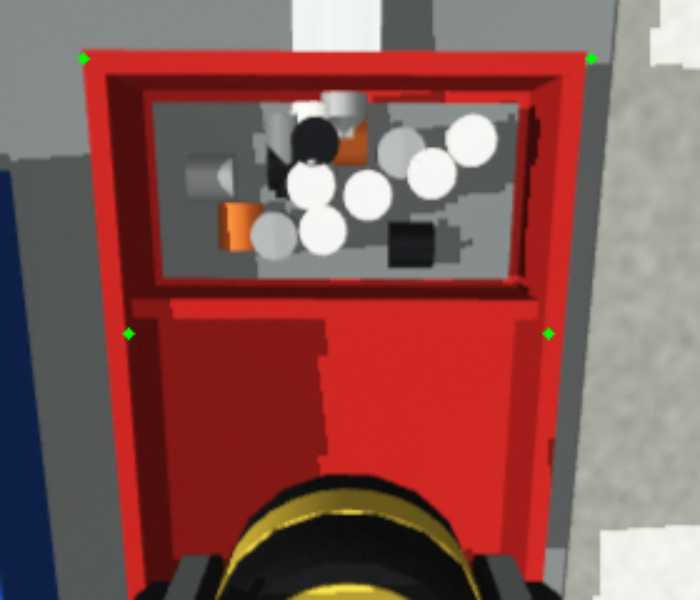

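Call:
jog_arm --pt "0 -0.0015 0.02 0 0 0 1" --pt "0 -0.0015 0.04 0 0 0 1" --pt "0 -0.0015 0.06 0 0 0 1" --pt "0 -0.0015 0.075 0 0 0 1" --pt "0 -0.0015 0.08 0 0 0 1"

```text
time: 9.8
tool_pos: [528.0, -7.3, 15.9]
tcp_rot: [-180.0, 0.2, -5.8]
ft_force: [-1.0, 0.4, -1.4]
finger_gap: 46.7
```

Call:
jog_arm --pt "0 0 0.002 0 0 0 1" --pt "0 0 0.004 0 0 0 1" --pt "0 0 0.006 0 0 0 1" --pt "0 0 0.008 0 0 0 1" --pt "0 0 0.008 0 0 0 1"

```text
time: 10.22
tool_pos: [530.6, -7.4, 11.2]
tcp_rot: [180.0, -0.1, -5.7]
ft_force: [0.0, -0.1, -0.4]
finger_gap: 46.5
```

Call:
jog_arm --pt "0 0 0 0 0 0 1" --pt "0 0 0 0 0 0 1" --pt "0 0 0 0 0 0 1"

```text
time: 10.47
tool_pos: [530.3, -7.3, 11.0]
tcp_rot: [-180.0, -0.0, -5.7]
ft_force: [-0.4, -0.2, -1.0]
finger_gap: 46.5
```

Call:
jog_arm --pt "0 0 0.002 0 0 0 1" --pt "0 0 0.002 0 0 0 1" --pt "0 0 0.002 0 0 0 1" --pt "0 0 0.002 0 0 0 0.3" --pt "0 0 0.002 0 0 0 0.25"

```text
time: 10.88
tool_pos: [530.1, -7.3, 8.7]
tcp_rot: [-180.0, -0.0, -5.7]
ft_force: [0.8, -0.1, -0.8]
finger_gap: 63.9
```

Call:
jog_arm --pt "0 0 0 0 0 0 0.25" --pt "0 0 0 0 0 0 0.25" --pt "0 0 0 0 0 0 0.25"

```text
time: 11.13
tool_pos: [530.1, -7.3, 8.8]
tcp_rot: [-180.0, -0.0, -5.7]
ft_force: [-1.3, 0.4, 0.3]
finger_gap: 63.8
```

Run:
```python
from h import *
w=save('wrist','p2'); st=r.sense(); print(st['tool_pos'],st['ft_force'],st['finger_gap'])
```

```text
[530.10687653  -7.29882049   8.73507522] [-0.008935   -0.16732893  0.00763842] 64.1466950569046
```

View pics/p2.png

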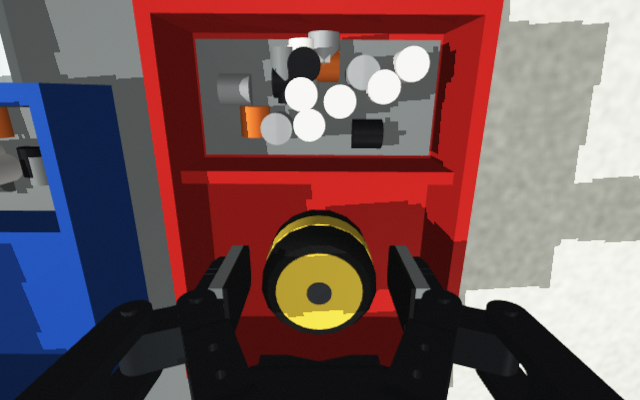

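The wheel is released and sits flat in the front compartment, hub at (319,293), with clearance to both pads. I'll raise, shut the fingers, back off and drop down in front of the tray.

Call:
jog_arm --pt "0 0 -0.01 0 0 0 0.25" --pt "0 0 -0.03 0 0 0 0.25" --pt "0 0 -0.06 0 0 0 0.25" --pt "0 0 -0.085 0 0 0 0.25" --pt "0 0 -0.09 0 0 0 0.4"

```text
time: 11.6
tool_pos: [533.3, -7.6, 104.8]
tcp_rot: [180.0, -0.5, -5.7]
ft_force: [0.9, -0.3, 0.2]
finger_gap: 53.2
```

Call:
jog_arm --pt "-0.02 0 0 0 0 0 1" --pt "-0.045 0 0 0 0 0 1" --pt "-0.07 0 0 0 0 0 1" --pt "-0.09 0 0 0 0 0 1" --pt "-0.095 0 0 0 0 0 1"

```text
time: 12.02
tool_pos: [433.0, 2.5, 98.4]
tcp_rot: [-180.0, 0.1, -5.7]
ft_force: [-0.7, 0.1, -0.8]
finger_gap: -0.1
```

Call:
jog_arm --pt "0 0 0 0 0 0 1" --pt "0 0 0 0 0 0 1" --pt "0 0 0 0 0 0 1" --pt "0 0 0 0 0 0 1"

```text
time: 12.35
tool_pos: [436.5, 2.0, 99.0]
tcp_rot: [-180.0, -0.0, -5.7]
ft_force: [0.1, 0.3, -0.9]
finger_gap: -0.1
```

```bash
python3 - <<'E'
from h import *
w=save('wrist','p3'); st=r.sense(); print(st['tool_pos'],st['ft_force'],st['finger_gap'])
uv=[]
h=cv2.cvtColor(w['pixels'],cv2.COLOR_RGB2HSV)
R=Ro.from_euler('z',-5.70,degrees=True); o=np.array([606.9,59.5,0])
for P in [(-75,0,65),(-75,57.5,65),(-75,-57.5,65)]: print(P,w2px(w,[R.apply(np.array([P[0]-40.8,P[1]-75,P[2]]))+o])[0])
E
python3 d.py 439.4 0.9 8 -5.7
```

```text
[436.26659967   2.08276492  98.82790813] [-0.28875926 -0.46413109  1.05038763] -0.1598063465690618
(-75, 0, 65) [319.33408287 140.81508595]
(-75, 57.5, 65) [226.55411432 140.69983131]
(-75, -57.5, 65) [412.07868754 140.92637282]
tool shift mm [ 3.2  0.9 90.8] turn rad [-0.    -0.    -0.001]
```

View pics/p3.png

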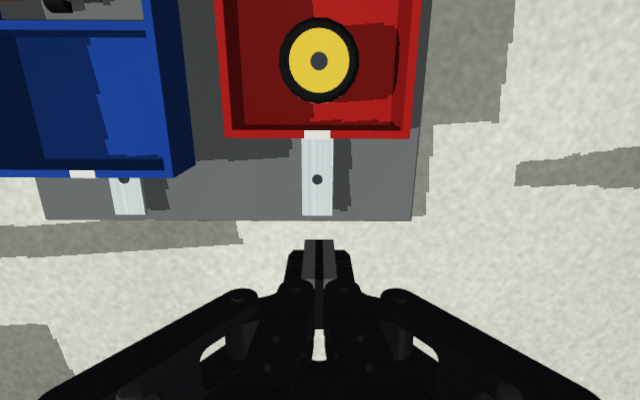

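The stripe is centred at (317,134), and the line of the shut fingers agrees within about 1 mm. I'll lower to push height.

Call:
jog_arm --pt "0 0 0.02 0 0 0 1" --pt "0 0 0.045 0 0 0 1" --pt "0 0 0.07 0 0 0 1" --pt "0 0 0.085 0 0 0 1" --pt "0 0 0.09 0 0 0 1"

```text
time: 12.82
tool_pos: [433.4, 2.4, 5.7]
tcp_rot: [-180.0, 0.3, -5.7]
ft_force: [-0.1, 0.6, 0.7]
finger_gap: 0.2
```

Call:
jog_arm --pt "0 0 0 0 0 0 1" --pt "0 0 0 0 0 0 1" --pt "0 0 0 0 0 0 1" --pt "0 0 0 0 0 0 1"

```text
time: 13.15
tool_pos: [436.9, 2.0, 10.1]
tcp_rot: [180.0, -0.1, -5.7]
ft_force: [-0.2, -0.5, 0.3]
finger_gap: -0.1
```

Run:
```python
from h import *
w=save('wrist','p4'); q=save('scene','p4s'); st=r.sense(); print(st['tool_pos'],st['tcp_rot'],st['ft_force'],st['finger_gap'])
cv2.imwrite('pics/p4c.png',np.hstack([cv2.resize(q['pixels'][60:220,220:380],(400,400)),cv2.resize(w['pixels'][0:320,160:480],(400,400))])[:,:,::-1])
```

```text
[436.54755878   2.07724206   9.81181937] [ 1.79997646e+02 -1.18645522e-01 -5.73926229e+00] [0.04933509 0.7798597  0.41397966] -0.27257457470739027
```

View pics/p4c.png

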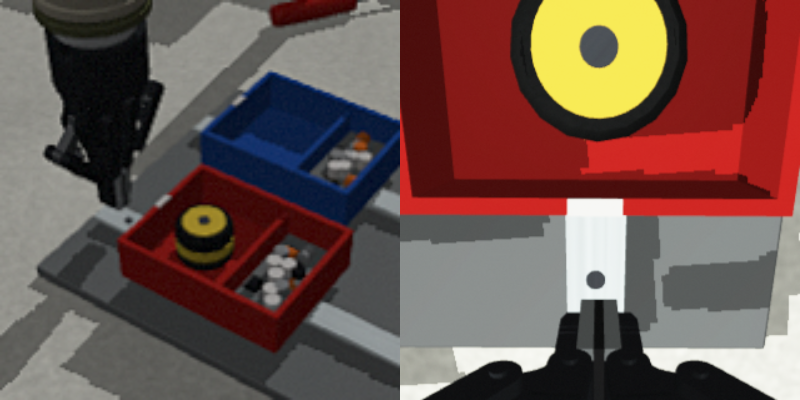

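Fingers (599) and stripe (595) line up. Both are at push height with the rail clear below. I'll advance gently.

Call:
jog_arm --pt "0.006 0 0 0 0 0 1" --pt "0.013 0 0 0 0 0 1" --pt "0.02 0 0 0 0 0 1" --pt "0.025 0 0 0 0 0 1" --pt "0.03 0 0 0 0 0 1"

```text
time: 13.67
tool_pos: [466.3, -0.9, 8.7]
tcp_rot: [-180.0, -0.0, -5.7]
ft_force: [-0.2, -0.3, 0.0]
finger_gap: -0.1
```

Call:
jog_arm --pt "0.005 -0.001 0 0 0 0 1" --pt "0.01 -0.001 0 0 0 0 1" --pt "0.015 -0.001 0 0 0 0 1" --pt "0.02 -0.001 0 0 0 0 1" --pt "0.025 -0.001 0 0 0 0 1"

```text
time: 14.08
tool_pos: [490.3, -2.3, 8.3]
tcp_rot: [-180.0, 0.1, -5.7]
ft_force: [-2.3, 0.6, -0.5]
finger_gap: 0.3
```

```bash
cat > pv.py <<'E'
import sys; from h import *
f=sys.argv[1]
w=save('wrist',f); q=save('scene',f+'s'); st=r.sense(); print(np.round(st['tool_pos'],1),np.round(st['tcp_rot'],1),np.round(st['ft_force'],1),st['time'])
cv2.imwrite('pics/'+f+'c.png',np.hstack([cv2.resize(q['pixels'][60:260,220:460],(480,400)),cv2.resize(w['pixels'][0:400,160:480],(320,400))])[:,:,::-1])
E
python3 pv.py p5
```

```text
[491.3  -2.4   8.8] [-1.8e+02 -1.0e-01 -5.7e+00] [-0.1  0.5  0.4] 14.1833
```

View pics/p5c.png

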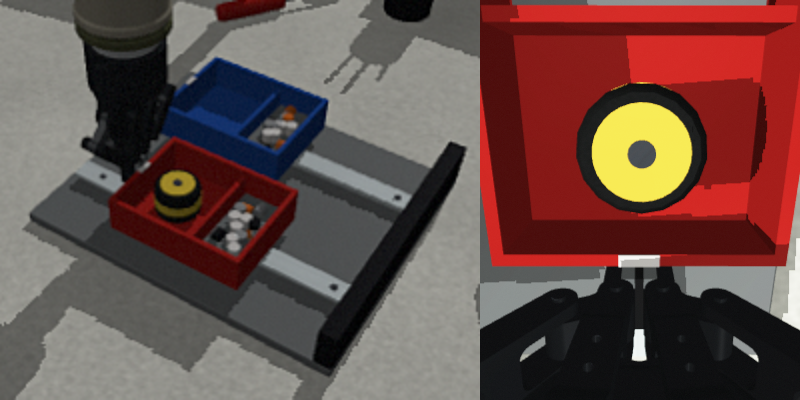

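Contact is at about 2 N on the stripe and the tray slides square. I'll continue.

Call:
jog_arm --pt "0.006 0 0 0 0 0 1" --pt "0.013 0 0 0 0 0 1" --pt "0.02 0 0 0 0 0 1" --pt "0.027 0 0 0 0 0 1" --pt "0.034 0 0 0 0 0 1"

```text
time: 14.6
tool_pos: [525.0, -5.8, 8.6]
tcp_rot: [-180.0, -0.0, -5.7]
ft_force: [-1.9, -0.1, -0.6]
finger_gap: -0.1
```

Call:
jog_arm --pt "0.007 0 0 0 0 0 1" --pt "0.014 0 0 0 0 0 1" --pt "0.021 0 0 0 0 0 1" --pt "0.028 0 0 0 0 0 1" --pt "0.034 0 0 0 0 0 1"

```text
time: 15.02
tool_pos: [558.8, -9.2, 8.7]
tcp_rot: [-180.0, -0.0, -5.7]
ft_force: [-2.7, 0.5, -1.3]
finger_gap: 0.1
```

```bash
python3 pv.py p6
```

```text
[559.6  -9.3   9.1] [-1.8e+02 -1.0e-01 -5.7e+00] [ 1.2  0.2 -0.1] 15.1167
```

View pics/p6c.png

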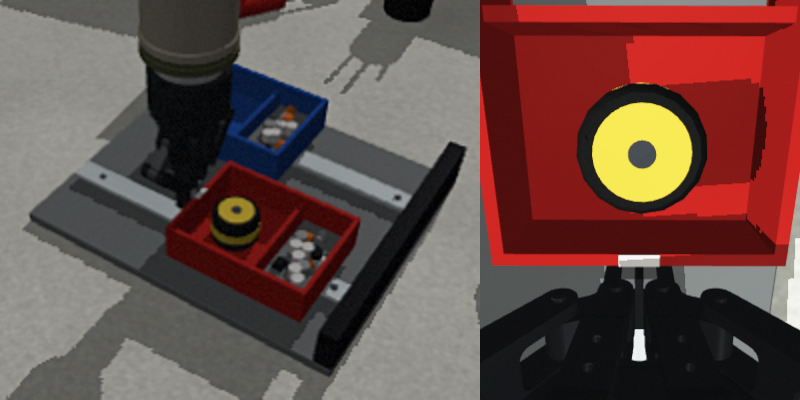

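Call:
jog_arm --pt "0.004 0 0 0 0 0 1" --pt "0.008 0 0 0 0 0 1" --pt "0.012 0 0 0 0 0 1" --pt "0.016 0 0 0 0 0 1" --pt "0.02 0 0 0 0 0 1"

```text
time: 15.53
tool_pos: [578.1, -11.1, 8.7]
tcp_rot: [180.0, 0.0, -5.7]
ft_force: [-3.9, 0.2, 1.8]
finger_gap: -0.3
```

Call:
jog_arm --pt "0.003 0 0 0 0 0 1" --pt "0.006 0 0 0 0 0 1" --pt "0.009 0 0 0 0 0 1"

```text
time: 15.78
tool_pos: [586.0, -11.9, 8.5]
tcp_rot: [-180.0, 0.1, -5.7]
ft_force: [-20.4, 1.4, 11.0]
finger_gap: -0.1
```

Call:
jog_arm --pt "0.0015 0 0 0 0 0 1" --pt "0.003 0 0 0 0 0 1"

```text
time: 15.95
tool_pos: [585.7, -11.9, 7.5]
tcp_rot: [180.0, 0.5, -5.7]
ft_force: [-27.4, 1.8, 14.8]
finger_gap: -0.0
```

```bash
python3 pv.py p7
```

```text
[585.7 -11.8   7.4] [180.    0.5  -5.7] [-21.4   2.1  10.8] 16.05
```

View pics/p7c.png

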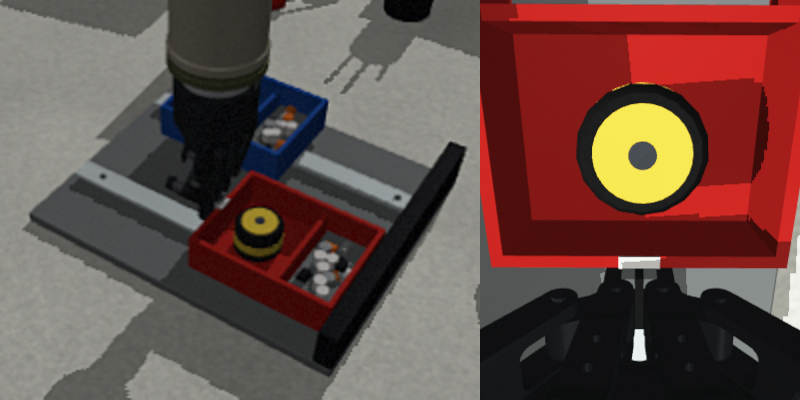

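The force rose to 27 N where the front face should be home, so it meets the stop. I'll back off and clear the view.

Call:
jog_arm --pt "-0.006 0 0 0 0 0 1" --pt "-0.02 0 0 0 0 0 1" --pt "-0.04 0 0 0 0 0 1" --pt "-0.06 0 0 0 0 0 1" --pt "-0.07 0 0 0 0 0 1"

```text
time: 16.47
tool_pos: [519.1, -5.1, 8.5]
tcp_rot: [-180.0, -0.0, -5.7]
ft_force: [-0.1, -0.1, -0.0]
finger_gap: -0.5
```

Call:
jog_arm --pt "0 0 -0.03 0 0 0 1" --pt "0 0 -0.065 0 0 0 1" --pt "-0.02 0 -0.1 0 0 0 1" --pt "-0.05 0 -0.12 0 0 0 1" --pt "-0.08 0 -0.14 0 0 0 1"

```text
time: 16.88
tool_pos: [441.7, 2.5, 151.4]
tcp_rot: [-180.0, -0.3, -5.7]
ft_force: [-0.4, -1.6, 0.2]
finger_gap: -0.0
```

Call:
jog_arm --pt "0 0.025 0 0 0 0 1" --pt "0 0.06 0 0 0 0 1" --pt "0 0.095 0 0 0 0 1" --pt "0 0.13 0 0 0 0 1" --pt "0 0.16 0 0 0 0 1"

```text
time: 17.3
tool_pos: [425.2, -158.9, 149.7]
tcp_rot: [179.9, -0.2, -5.7]
ft_force: [0.8, 0.6, -0.2]
finger_gap: -0.1
```

Call:
jog_arm --pt "0 0 0 0 0 0 1" --pt "0 0 0 0 0 0 1" --pt "0 0 0 0 0 0 1" --pt "0 0 0 0 0 0 1"

```text
time: 17.63
tool_pos: [425.0, -155.7, 148.8]
tcp_rot: [-180.0, -0.0, -5.7]
ft_force: [0.1, -0.2, -0.4]
finger_gap: 0.0
```

Run:
```python
from h import *
s=save('top','f1'); q=save('scene','f1s'); st=r.sense(); print(st['tool_pos'],st['ft_force'],np.abs(st['qd']).max(),st['time'])
R=Ro.from_euler('z',-5.70,degrees=True); o=np.array([606.9,59.5,0])
A=cv2.resize(s['pixels'][115:310,155:335],None,fx=3,fy=3,interpolation=cv2.INTER_CUBIC)
B=cv2.resize(q['pixels'][80:260,225:475],None,fx=3,fy=3,interpolation=cv2.INTER_CUBIC)
for dx,y in((75,-75),(-65.8,75)):
  for c in[(75,57.5),(75,-57.5),(-75,-57.5),(-75,57.5)]:
    P=R.apply(np.array([c[0]+dx,c[1]+y,65]))+o
    p=(w2px(s,[P])[0]-[155,115]+.5)*3-.5; cv2.circle(A,tuple(map(int,np.round(p))),3,(0,255,0),-1)
    p=(w2px(q,[P])[0]-[225,80]+.5)*3-.5; cv2.circle(B,tuple(map(int,np.round(p))),3,(0,255,0),-1)
cv2.imwrite('pics/f1a.png',A[:,:,::-1]);cv2.imwrite('pics/f1b.png',B[:,:,::-1])
```

```text
[ 424.95291609 -155.53275476  148.72164719] [ 0.34655783 -0.03799503  0.10010774] 0.12053021293593363 17.7333
```

View pics/f1a.png

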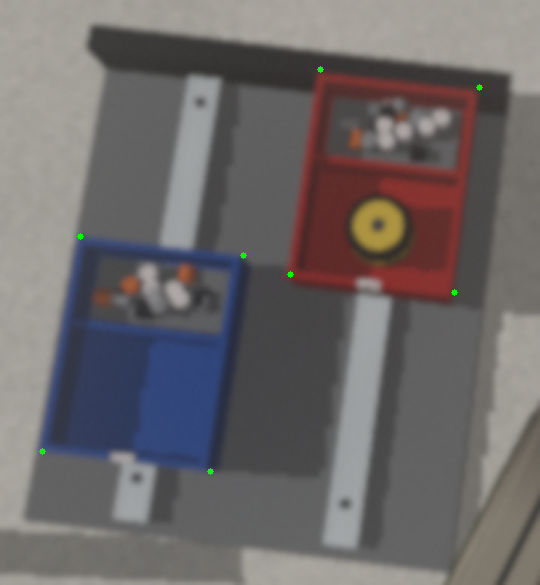

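View pics/f1b.png

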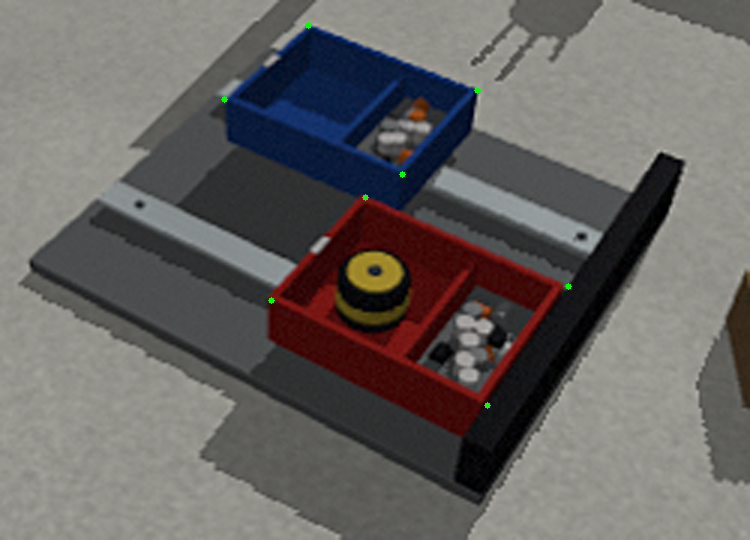

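The blue tray is unmoved (all dots match). The red tray appears about 2–4 mm short of my computed home, which could be dock calibration error or a real gap. I'll look at the back-stop joint from right above with the wrist camera.

```bash
python3 d.py 673 -22 175 -5.7
```

```text
tool shift mm [ 233.7 -157.3  -26.2] turn rad [-0.    -0.     0.001]
```

Call:
jog_arm --pt "0.02 -0.014 -0.01 0 0 0 1" --pt "0.05 -0.034 -0.026 0 0 0 1" --pt "0.08 -0.054 -0.026 0 0 0 1" --pt "0.11 -0.074 -0.026 0 0 0 1" --pt "0.14 -0.094 -0.026 0 0 0 1"

```text
time: 18.15
tool_pos: [575.1, -74.9, 175.1]
tcp_rot: [180.0, -0.1, -5.7]
ft_force: [0.0, -1.3, 0.0]
finger_gap: -0.0
```

Call:
jog_arm --pt "0.03 -0.02 0 0 0 0 1" --pt "0.06 -0.04 0 0 0 0 1" --pt "0.085 -0.056 0 0 0 0 1" --pt "0.094 -0.063 0 0 0 0 1" --pt "0.094 -0.063 0 0 0 0 1"

```text
time: 18.57
tool_pos: [674.6, -20.4, 173.7]
tcp_rot: [-180.0, 0.0, -5.5]
ft_force: [0.1, -0.4, -1.4]
finger_gap: -0.0
```

Call:
jog_arm --pt "0 0 0 0 0 0 1" --pt "0 0 0 0 0 0 1" --pt "0 0 0 0 0 0 1" --pt "0 0 0 0 0 0 1"

```text
time: 18.9
tool_pos: [672.5, -24.3, 175.1]
tcp_rot: [180.0, -0.0, -5.8]
ft_force: [1.0, -0.5, -0.2]
finger_gap: -0.1
```

Run:
```python
from h import *
w=save('wrist','g1'); print(w['origin'])
cv2.imwrite('pics/g1c.png',cv2.resize(w['pixels'][0:240,160:480],None,fx=2.5,fy=2.5,interpolation=cv2.INTER_CUBIC)[:,:,::-1])
R=Ro.from_euler('z',-5.70,degrees=True); o=np.array([606.9,59.5,0])
for P in [(150,-40,65),(150,-110,65),(150,-40,57),(150,-40,25),(150,0,57)]: print(P,(w2px(w,[R.apply(np.array(P,float))+o])[0]-[160,0])*2.5)
```

```text
[749.35461231 -32.37731458 345.43356935]
(150, -40, 65) [282.10382223 231.6167994 ]
(150, -110, 65) [496.72080225 231.76465603]
(150, -40, 57) [285.27114284 231.54118263]
(150, -40, 25) [296.3601017  231.27641646]
(150, 0, 57) [165.99581222 231.45220757]
```

View pics/g1c.png

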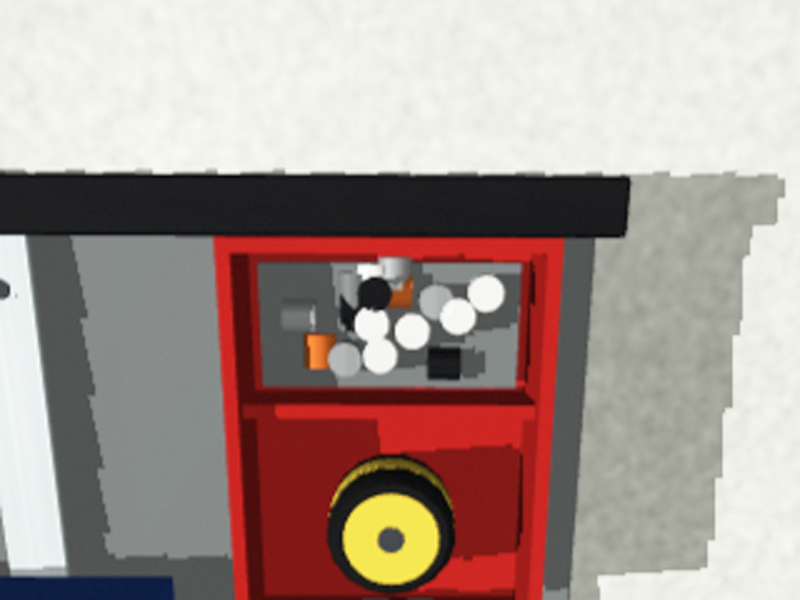

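Seen from straight above, the tray's back rim (row 237) is flush and parallel with the stop's front edge (row 236), with no gap. The remaining 2 mm is calibration offset. The robot is clear, so I'll hand in.

```bash
python3 -c "
from bench import r
s=r.sense();print(s['time'],s['ft_force'],abs(s['qd']).max());print(r.hand_in())"
```

```text
18.95 [ 0.80329901 -0.52099195  1.51040535] 0.23121271104921065
the job is handed in; nothing more can be done
None
```

I put the yellow-hubbed wheel in the red tray's empty front compartment and released it. Then I pushed the tray along its rail, on the white stripe, until it met the back stop. I handed in at 18.95 s, with the arm clear of everything.

**First grasp missed:** the fingertips really sit about 30 mm behind the reported TCP. The fingers closed on top of the wheel, with a 28 N reading, and shifted it 3–4 mm. I measured the offset in the images, went lower in small steps, and the second grasp held.

**Last checks:**
- **Wheel:** it lies flat in the front compartment.
- **Red tray:** sliding took about 2–4 N, rising to 27 N at the stop. From straight above, its back edge is flush and parallel with the stop, with no visible gap.
- **Blue tray:** it sits where it started in both views.

**One disagreement:** in the top view the red tray looked 2–4 mm short of the home position I had calculated. The close-up shows it against the stop, so I put this down to an error in my dock estimate.

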